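# Set the sample tweezers to the gauge gap

### The job

Lift the sprung tweezers up and off the peg of their stand, carry them points down to the metal gap gauge, and squeeze them until the tips are just as far apart as the gauge's two engraved lines, one tip close above each line without touching or pressing on the gauge. Finish while holding them there, the gap and the tweezers steady: do not put them down or let go. Leave the check weight, the dish and the jar where they stand.

Things in the scene. Friction and masses are not known exactly. Their poses are not given: they have to be found in the camera images.
- tweezers: Steel sprung tweezers, 94 mm long, 70 g, hanging points down astride the peg. Origin: middle of the bow's underside, which rests on the peg; bow top 4 mm above it. z up, y across the legs (opening direction), x along the peg; symmetric. Legs are strips 3 mm thick, 5 to 12 mm wide. Widest at the finger grips (12 mm cylinders, 14 mm long along x) 44 mm below the origin: 48 mm over both, relaxed.
- leg_a (a joint): How far each leg is squeezed in about the bow (both turn alike): 0 = relaxed, tip gap 36 mm, 48 mm over the grips; 0.098 rad = tip gap 18 mm, about 38.5 mm over the grips; end stop 0.17 rad. Squeezing the grips 1 mm closes the tips 2 mm. The spring pushes back on each grip with about 3 N at first, 8 N at 18 mm gap, and reopens the legs.
- tip_a (a point): Inside lower corner of the tip of the leg on the tweezers' +y side (18 mm from the middle plane when relaxed).
- tip_b (a point): Inside lower corner of the tip of the leg on the tweezers' -y side.
- tips_mid (a point): Point of the tweezers midway between the tips, 90 mm below the tweezers' origin. It is fixed to the bow.
- stand: White stand fixed to the bench. Origin on the bench below the hanging place. Post 75 mm from it along the stand's +x, 180 mm high, on a base disc 100 mm wide, 24 mm high. From the post a peg (8 mm diameter, top 174 mm above the bench) runs along -x to an upturned end 11 to 23 mm beyond the origin, its top 182 mm above the bench: the tweezers must rise over 8 mm and can then leave along -x.
- peg (a point): Top of the stand's peg at the hanging place; axes as the stand's.
- gauge: Gap gauge fixed to the bench: an aluminium block 80 (x) by 64 (y) by 22 mm high with two engraved dark lines on its top, 60 mm long along its x, 18 mm apart (at y = +9 and -9 mm). Origin in the middle of its underside. Either tip may go to either line.
- gauge_mid (a point): Middle of the gauge's top face, halfway between the two lines; axes as the gauge's.
- check_weight: Bystander: steel check weight with a knob, 32 mm in diameter, 47 mm high, loose. Origin under its middle.
- dish: Bystander: closed clear plastic dish, 92 mm in diameter, 16 mm high, loose. Origin under its middle.
- sample_jar: Bystander: glass jar with a white cap, 52 mm in diameter, 70 mm high, loose. Origin under its middle.

How it is judged:
By the outcome, as a careful person would: the job done as asked, in the order asked, and still so for the second after the job is handed in, while the arm keeps its last pose, push and grip.
It also fails if it takes over 38 s, if anything falls off the work surface, if the arm or the gripper's body presses on something with over 40 N, if the wrist force passes 120 N, or if a joint passes its speed limit or range.

### The arm

A 7-joint arm with a two-finger parallel gripper is mounted at the origin on the work surface. World frame = base frame: x ahead of the robot, y to its left, z up, the work surface at z = 0. Lengths are in mm, angles in rad, forces in N, time in s.
With the tool pointing down it reaches from about 350 to 900 mm from the base axis. Payload 8.1 kg.
Tool frame: the origin (TCP) lies midway between the tips of the shut fingers; the grasp point (between the pads) lies 19 mm behind it; z points along the fingers, y is the line along which they close (so a half turn about z gives the same grasp; the last joint's range is limited). The gripper opens to 85 mm and grips with 20 to 120 N. Pads are 22 mm wide; open, the fingers measure 114 mm over their backs; the gripper's body (76 mm by 85 mm) begins 54 mm behind the grasp point. The pads swing forward as they close: fully open they stand 13 mm farther back than shut.
Start: joints at [1.138, 0.434, 0.025, 1.573, -0.012, 1.134, -0.075], TCP at [202.385, -591.339, 231.323] pointing down, gripper open.
Joint ranges: [-2.62, 2.62], [-0.44, 2.09], [-1.27, 1.32], [0.08, 2.57], [-1.32, 4.46], [0.12, 2], [-2.74, 2.74]. Speed limits (rad/s): [2.22, 2.22, 3.01, 3.01, 3.14, 3.14, 3.14].

### API

Orientations are given as [roll, pitch, yaw] about the fixed x, y, z axes, in that order (R = Rz(yaw) Ry(pitch) Rx(roll)).
In Python, from rig import r gives the robot as it stands. The module is installed in compiled form; this text tells all that it offers.
- The arm moves only by the tool arm_command, never from a script. Its argument "steps" is a list of rows, each a list of 3 entries, a list of its own where there are three numbers: the shift along the world's x, y, z in cm, then the turn, a rotation vector about the world's x, y, z in rad, then the opening, from -1 (shut) to 1 (fully open). In form: [[[x, y, z], [wx, wy, wz], gripper], ...]. A call has 1 to 12 rows; each row shifts and turns the commanded pose from where the row before left it; what a row does not reach is not made up. A row lasts 1/8 s, in which the tool goes at most 62.5 mm and 10.7 degrees, less where a joint would pass 70% of its speed; a pose out of reach is approached as far as the arm can. A call with a gripper value outside its range is refused whole. The fingers move at their own pace and stop on an object; "squeeze" is the grip in N (left out, the last holds). Time passes only in rows, so rows that do not move let the fingers close. It gives the time, the measured TCP pose, the force, the opening and the grip force at its end, in the units of the state.
- r.get_state(): the state, without advancing time (a new reading comes with each control period).
- r.snapshot(name): name is "scene" or "top" or "wrist"; returns the picture (400x640x3 uint8, red, green, blue); there is no depth.
- r.camera_params(name): a dict with "fx", "fy", "cx", "cy" (pixels), "rvec" (rotation vector, rad) and "tvec" (3), from world to camera coordinates, as OpenCV has them. Camera axes: x right, y down, z forward; pixel columns grow to the right and rows downward; lengths in mm; the calibration is good to about 2 mm. A picture is of the moment at which its call begins: read the wrist's pose just before it. camera_params takes no time and is no camera call; for the wrist camera it gives the pose at the moment of the call.
- r.hand_in(): hands the job in; it is judged then, once.
The state is a dict: "t": time; "qpos": joint angles; "joint_velocities": joint speeds; "effort": joint torques, N m; "tool_pos": TCP position; "ee_rot": TCP orientation; "ft_force": force on the tool from outside, world axes, zero at the start; "moment": the same for the moment, N m; "gripper_width": finger opening in mm; "gripper_force": force on a finger pad.
Only numpy, scipy, OpenCV 4.12 (cv2) and the standard library are available. Lean on these libraries where they do the work, as an engineer would, in place of code of your own. Each camera call takes 0.05 s, during which the arm holds its last target. There are 200 camera calls.

## Working session

There is one attempt and no reset: what is moved stays moved. The work goes in short steps, Python scripts to look and compute and a tool call to move; the robot and the scene stay as the last step left them, time stands still between calls to the robot, and variables do not carry over. Pictures are saved under pics/ and viewed, at most 10 in all, crops included, and the job is handed in when it is done.

Besides the shell and the picture viewer there is one more tool, called after "Call:" by a JSON object that holds its "name" and its "arguments". arm_command: Moves the arm, as the interface text tells. Its arguments: {"type":"object","properties":{"steps":{"type":"array"},"squeeze":{"type":"number"}},"required":["steps"]}

```bash
mkdir -p pics
cat > h.py <<'E'
import numpy as np, cv2
from rig import r
def snap(n,f):
    p=r.camera_params(n); im=r.snapshot(n); cv2.imwrite('pics/'+f+'.png',im[:,:,::-1]); np.save('pics/'+f+'.npy',im)
    import pickle; pickle.dump(p,open('pics/'+f+'.pkl','wb')); return im,p
def load(f):
    import pickle; return np.load('pics/'+f+'.npy'),pickle.load(open('pics/'+f+'.pkl','rb'))
def ray(p,uv):
    R=cv2.Rodrigues(np.array(p['rvec'],float))[0]; t=np.array(p['tvec'],float).ravel()
    d=R.T@np.array([(uv[0]-p['cx'])/p['fx'],(uv[1]-p['cy'])/p['fy'],1.]); return -R.T@t,d/np.linalg.norm(d)
def plane(p,uv,z):
    c,d=ray(p,uv); return c+d*(z-c[2])/d[2]
def tri(*obs):
    A=np.zeros((3,3));b=np.zeros(3);L=[]
    for p,uv in obs:
        c,d=ray(p,uv);M=np.eye(3)-np.outer(d,d);A+=M;b+=M@c;L.append((c,d))
    x=np.linalg.solve(A,b); return x,[np.linalg.norm(np.cross(x-c,d)) for c,d in L]
def proj(p,X):
    return cv2.projectPoints(np.array(X,float).reshape(-1,3),np.array(p['rvec'],float),np.array(p['tvec'],float),np.array([[p['fx'],0,p['cx']],[0,p['fy'],p['cy']],[0,0,1.]]),None)[0].reshape(-1,2)
E
python3 - <<'E'
from h import *
np.set_printoptions(precision=2,suppress=True)
a,pa=snap('scene','s0');b,pb=snap('top','t0')
for p in(pa,pb):print(p, ray(p,(320,200)))
cv2.imwrite('pics/both.png',cv2.resize(np.vstack([a,b])[:,:,::-1],(480,600)))
print(r.get_state())
E
```

```text
{'fx': 417.01450089538156, 'fy': 417.01450089538156, 'cx': 313.13614294723675, 'cy': 199.10625511435458, 'rvec': array([ 2.28,  1.06, -0.36]), 'tvec': array([-337.16, -233.71, 1156.95])} (array([ 902.98, -320.55,  767.26]), array([-0.46,  0.41, -0.79]))
{'fx': 420.50876682440827, 'fy': 420.50876682440827, 'cx': 315.3515068040406, 'cy': 193.57022694101778, 'rvec': array([ 2.03, -2.19,  0.23]), 'tvec': array([ 22.6 , 562.6 , 961.82])} (array([ 345.97,   -7.49, 1059.42]), array([ 0.2 , -0.02, -0.98]))
{'t': 0.1, 'qpos': array([ 1.14,  0.44,  0.02,  1.57, -0.01,  1.13, -0.08]), 'joint_velocities': array([-0., -0.,  0., -0.,  0.,  0., -0.]), 'effort': array([  0.  , -67.18,   1.03, -31.69,   0.02,   0.01,   0.  ]), 'tool_pos': array([ 202.21, -590.91,  230.6 ]), 'ee_rot': array([-3.14,  0.  ,  0.33]), 'ft_force': array([ 0.11,  0.52, -0.02]), 'moment': array([ 0.04, -0.  ,  0.02]), 'gripper_force': 0.0, 'gripper_width': 85.09577693994378}
```

View pics/s0.png

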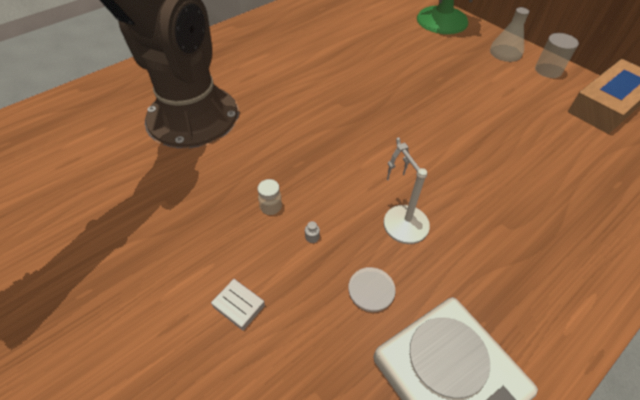

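View pics/t0.png

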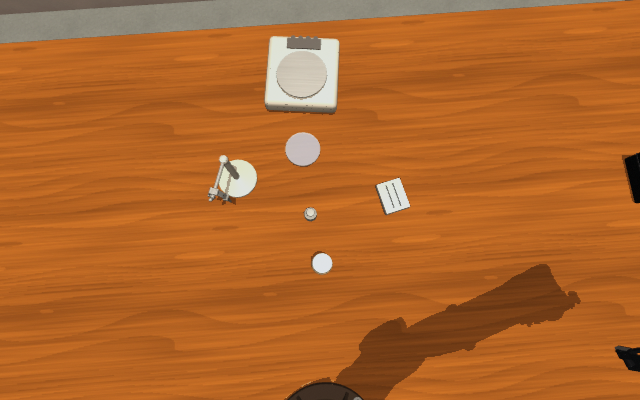

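The scene view shows the tweezers hanging at about (398,158), the post top at (422,174), the base disc at (407,224) and the gauge at (238,303). In the top view the tweezers are at (220,190), the base at (238,178) and the gauge at (393,196).

Run:
```python
from h import *
np.set_printoptions(precision=1,suppress=True)
a,pa=load('s0');b,pb=load('t0')
def crop(im,x,y,w,h,s): return cv2.resize(im[y:y+h,x:x+w],None,fx=s,fy=s,interpolation=cv2.INTER_CUBIC)
A=crop(a,370,130,80,60,5);B=crop(b,195,145,80,60,5);C=crop(a,200,270,80,60,5);D=crop(b,355,165,80,60,5)
cv2.imwrite('pics/c1.png',np.vstack([np.hstack([A,B]),np.hstack([C,D])])[:,:,::-1])
# white blobs
for n,im,p in(('s',a,pa),('t',b,pb)):
    hsv=cv2.cvtColor(im,cv2.COLOR_RGB2HSV); m=((hsv[...,1]<70)&(hsv[...,2]>150)).astype(np.uint8)
    cs,_=cv2.findContours(m,cv2.RETR_EXTERNAL,cv2.CHAIN_APPROX_NONE)
    for c in cs:
        if cv2.contourArea(c)>60:
            (cx,cy),wh,an=cv2.minAreaRect(c); print(n,np.array([cx,cy]),np.array(wh),an,plane(p,(cx,cy),22), plane(p,(cx,cy),0))
```

```text
s [454.5 372.9] [141.3 102.6] 47.72631072998047 [901.9  -1.9  22. ] [901.8   7.6   0. ]
s [237.  301.6] [40.4 34.5] 38.04704284667969 [ 553.5 -214.5   22. ] [ 543.2 -211.4    0. ]
s [371.5 288.5] [41. 45.] 90.0 [698.9   0.9  22. ] [692.9  10.4   0. ]
s [311.5 228.5] [12.7 12.7] 45.0 [516.3   1.7  22. ] [504.8  11.2   0. ]
s [406.  223.5] [37. 44.] 90.0 [638.2 167.3  22. ] [630.3 181.7   0. ]
s [268. 187.] [16. 20.] 90.0 [362.3  -1.2  22. ] [346.4   8.2   0. ]
s [413.3 163.8] [32.5  7.8] 45.0 [530. 313.  22.] [519.  331.7   0. ]
t [321.5 262.5] [19. 19.] 90.0 [398.5 -21.7  22. ] [399.6 -22.    0. ]
t [310.5 213. ] [10. 11.] 90.0 [522.4  -3.6  22. ] [526.2  -3.5   0. ]
t [392.9 195.4] [31.5 24.5] 70.01689147949219 [ 552.  -213.9   22. ] [ 556.4 -218.3    0. ]
t [234.1 180.7] [41.9 44.3] 17.354022979736328 [619.7 184.2  22. ] [625.5 188.3   0. ]
t [302.5 149. ] [32. 33.] 90.0 [691.1   5.1  22. ] [698.4   5.4   0. ]
t [301.8  71.6] [71.6 69. ] 2.726311206817627 [909.3  -7.5  22. ] [921.2  -7.5   0. ]
```

View pics/c1.png

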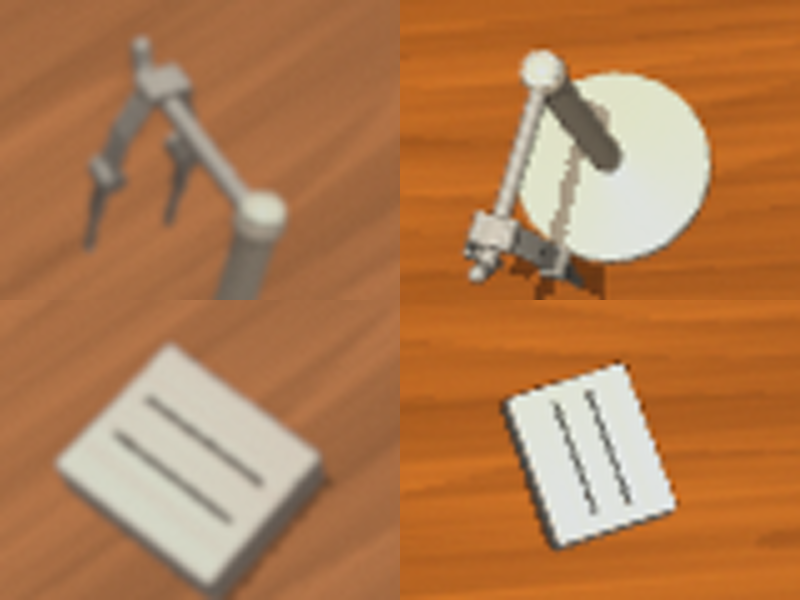

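The crop shows the bow top at scene (403,146.4) and top (213.6,191), and the post top at (422.2,171.6) and (223.6,158.6). The upturned end is at (398,138.4) and (211.4,199), and the gauge lines are clear in both views.

Run:
```python
from h import *
np.set_printoptions(precision=1,suppress=True)
a,pa=load('s0');b,pb=load('t0')
def S(x,y): return (pa,(370+x/5-.4,130+y/5-.4))
def T(x,y): return (pb,(195+(x-400)/5-.4,145+y/5-.4))
def G(x,y): return (pa,(200+x/5-.4,270+(y-300)/5-.4))
def H(x,y): return (pb,(355+(x-400)/5-.4,165+(y-300)/5-.4))
for n,o in dict(upturn=(S(140,42),T(482,270)),bow=(S(165,82),T(493,230)),post=(S(261,208),T(543,68)),
  gA=(G(170,345),H(625,365)),gB=(G(320,460),H(677,507)),gC=(G(210,588),H(557,547)),gD=(G(57,462),H(503,402)),
  l1a=(G(148,400),H(588,391)),l1b=(G(262,486),H(629,503)),l2a=(G(116,433),H(556,403)),l2b=(G(231,521),H(594,513))).items(): print(n,*tri(*o))
```

```text
upturn [542.3 205.6 182. ] [np.float64(0.5739158885833601), np.float64(0.5739158885835814)]
bow [560.8 201.9 176. ] [np.float64(0.4307661469343277), np.float64(0.43076614693418375)]
post [631.3 177.8 178.1] [np.float64(0.29022642641601654), np.float64(0.2902264264162314)]
gA [ 569.  -211.6  135.5] [np.float64(0.5478285478144825), np.float64(0.5478285478146262)]
gB [ 551.6 -213.8   14.6] [np.float64(50.2204063888803), np.float64(50.22040638888014)]
gC [ 532.5 -218.8 -143.6] [np.float64(2.178349228760481), np.float64(2.1783492287605313)]
gD [ 559.  -211.6   60.2] [np.float64(47.51530062323083), np.float64(47.515300623230985)]
l1a [ 563.9 -212.2   91.8] [np.float64(11.33810472171864), np.float64(11.338104721718636)]
l1b [ 546.9 -214.8  -19.4] [np.float64(27.7070357366373), np.float64(27.70703573663743)]
l2a [ 560.3 -212.9   68. ] [np.float64(24.044384080560956), np.float64(24.044384080561002)]
l2b [ 542.2 -215.6  -59.7] [np.float64(13.833200657260189), np.float64(13.833200657260202)]
```

Call:
{"name": "arm_command", "arguments": {"steps": [[[2,2,0.6],[0,0,0],1],[[3.2,3.4,0.6],[0,0,0],1],[[3.2,3.4,0.6],[0,0,0],1],[[3.2,3.4,0.6],[0,0,0],1],[[3.2,3.4,0.6],[0,0,0],1],[[3.2,3.4,0.6],[0,0,0],1],[[3.2,3.4,0.6],[0,0,0],1],[[3.2,3.4,0.6],[0,0,0],1],[[3.2,3.4,0.6],[0,0,0],1],[[3.2,3.4,0.6],[0,0,0],1],[[3.2,3.4,0.6],[0,0,0],1],[[0,0,0],[0,0,0],1]]}}

```text
t: 1.6
tool_pos: [544.9, -226.9, 297.2]
ee_rot: [-3.14, -0.002, 0.337]
ft_force: [-0.6, -0.4, 0.4]
gripper_width: 85.6
gripper_force: 0.0
```

Run:
```python
from h import *
np.set_printoptions(precision=2,suppress=True)
w,p=snap('wrist','w1'); s=r.get_state(); print(s['t'],s['tool_pos'],s['ee_rot'],ray(p,(320,200)),p['fx'])
def lines(im,p,tag,box):
    x,y,wd,h=box
    hsv=cv2.cvtColor(im,cv2.COLOR_RGB2HSV); m=((hsv[...,1]<70)&(hsv[...,2]>130)).astype(np.uint8)
    k=np.zeros_like(m);k[y:y+h,x:x+wd]=1;m*=k
    cs,_=cv2.findContours(m,cv2.RETR_EXTERNAL,cv2.CHAIN_APPROX_NONE); c=max(cs,key=cv2.contourArea)
    f=np.zeros_like(m);cv2.drawContours(f,[c],-1,1,-1);f=cv2.erode(f,np.ones((5,5)))
    g=cv2.cvtColor(im,cv2.COLOR_RGB2GRAY); d=((g<np.median(g[f>0])*.8)&(f>0)).astype(np.uint8)
    n,l,st,ce=cv2.connectedComponentsWithStats(d)
    print(tag,'top',plane(p,cv2.minAreaRect(c)[0],22))
    for i in range(1,n):
        if st[i,4]>8:
            ys,xs=np.where(l==i);P=np.array([plane(p,(u,v),22)[:2] for u,v in zip(xs,ys)])
            vx,vy,_,_=cv2.fitLine(P.astype(np.float32),cv2.DIST_L2,0,.01,.01).ravel();print(st[i,4],P.mean(0),np.degrees(np.arctan(vy/vx)))
lines(*load('s0'),'s',(200,270,80,70));lines(*load('t0'),'t',(365,165,60,60));lines(w,p,'w',(0,0,640,400))
```

```text
1.65 [ 543.25 -229.44  296.91] [-3.14  0.    0.33] (array([ 615.85, -201.83,  439.32]), array([-0.28, -0.1 , -0.95])) 281.9345076270335
s top [ 554.16 -214.7    22.  ]
46 [ 551.05 -204.96] 13.250192
47 [ 555.5  -222.44] 13.546693
t top [ 551.94 -213.71   22.  ]
34 [ 555.59 -222.75] 13.282162
31 [ 550.77 -205.43] 13.124639
w top [606.22 162.5   22.  ]
87 [608.56 194.18] 0.095290035
```

View pics/w1.png

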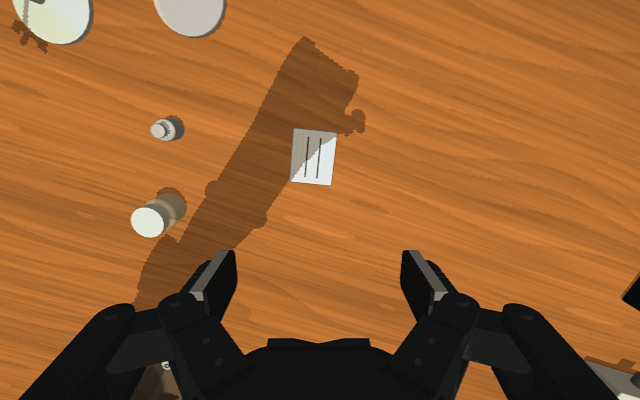

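The wrist view shows the gauge at (313,157) with its lines at about (307,157) and (319,157), and the fingers at the bottom. I'll cast rays for its lines and also for the stand's angle.

Run:
```python
from h import *
np.set_printoptions(precision=2,suppress=True)
w,p=load('w1')
c=w[125:190,285:345]; g=cv2.cvtColor(c,cv2.COLOR_RGB2GRAY)
hsv=cv2.cvtColor(c,cv2.COLOR_RGB2HSV); m=(hsv[...,1]<60).astype(np.uint8)
cs,_=cv2.findContours(m,cv2.RETR_EXTERNAL,cv2.CHAIN_APPROX_NONE);k=max(cs,key=cv2.contourArea)
(cx,cy),wh,an=cv2.minAreaRect(k);bx=cv2.boxPoints(((cx,cy),wh,an))+[285,125]
P=np.array([plane(p,q,22)[:2] for q in bx]);print('box',P,P.mean(0))
bh=cv2.morphologyEx(g,cv2.MORPH_BLACKHAT,np.ones((1,7)));
f=np.zeros_like(g);cv2.drawContours(f,[k],-1,1,-1);f=cv2.erode(f,np.ones((7,7)))
n,l,st,ce=cv2.connectedComponentsWithStats(((bh>20)&(f>0)).astype(np.uint8))
for i in range(1,n):
    if st[i,4]>10:
        ys,xs=np.where(l==i);Q=np.array([plane(p,(u+285,v+125),22)[:2] for u,v in zip(xs,ys)])
        vx,vy,_,_=cv2.fitLine(Q.astype(np.float32),cv2.DIST_L2,0,.01,.01).ravel();print(st[i],Q.mean(0),np.degrees(np.arctan(vy/vx)))
```

```text
box [[ 505.48 -191.38]
 [ 583.38 -174.95]
 [ 598.12 -235.28]
 [ 520.73 -255.32]] [ 551.93 -214.23]
[19 11  6 41 89] [ 551.27 -205.35] 13.24329
[31 13  6 41 87] [ 553.01 -223.41] 13.440823
```

Call:
{"name": "arm_command", "arguments": {"steps": [[[0,2,0],[0,0,-0.06],1],[[0,4,0],[0,0,-0.06],1],[[0,4,0],[0,0,-0.06],1],[[0,4,0],[0,0,-0.06],1],[[0,4,0],[0,0,-0.06],1],[[0,4,0],[0,0,-0.06],1],[[0,4,0],[0,0,-0.06],1],[[0,4,0],[0,0,-0.06],1],[[0,4,0],[0,0,-0.06],1],[[0,3,0],[0,0,-0.06],1],[[0,2,0],[0,0,-0.06],1],[[0,0,0],[0,0,0],1]]}}

```text
t: 3.15
tool_pos: [542.0, 158.9, 296.9]
ee_rot: [3.141, 0.001, -0.329]
ft_force: [0.1, -0.4, 0.2]
gripper_width: 85.4
gripper_force: 0.0
```

Run:
```python
from h import *
w,p=snap('wrist','w2'); print(r.get_state()['tool_pos'])
```

```text
[542.31767448 157.45564617 296.98972566]
```

View pics/w2.png

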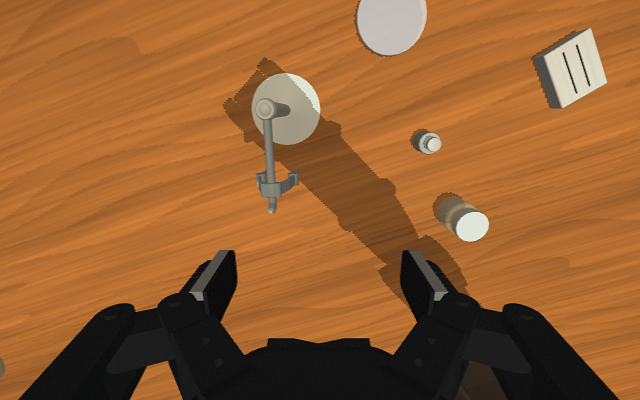

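The wrist view shows the bow at (270,189), the post top at (265,109), the upturned end at (271,207), and the finger grips either side of the bow at (262,179) and (292,182).

Run:
```python
from h import *
np.set_printoptions(precision=1,suppress=True)
w,p=load('w2');a,pa=load('s0');b,pb=load('t0')
S=lambda x,y:(pa,(370+x/5-.4,130+y/5-.4)); T=lambda x,y:(pb,(195+(x-400)/5-.4,145+y/5-.4))
for n,q,s,t,z in (('bow',(270,189),S(165,82),T(493,230),178),('post',(265,109),S(261,208),T(543,68),180),('up',(271,206),S(140,42),T(482,270),182)):
    print(n,*tri((p,q),s,t),plane(p,q,z),plane(*s,z),plane(*t,z))
```

```text
bow [560.6 201.6 176.3] [np.float64(0.52965765413792), np.float64(0.7139021394925203), np.float64(0.19368064627036047)] [560.5 200.9 178. ] [562.1 200.6 178. ] [560.  201.1 178. ]
post [630.8 177.9 178. ] [np.float64(0.9269322804892473), np.float64(0.6613499607673136), np.float64(0.46644832622283905)] [629.7 177.6 180. ] [632.3 176.6 180. ] [630.5 177.2 180. ]
up [543.2 205.7 181.3] [np.float64(1.8028522318839253), np.float64(1.1366035340977818), np.float64(1.1502550081159837)] [545.3 205.2 182. ] [542.5 206.3 182. ] [541.9 205.2 182. ]
```

Call:
{"name": "arm_command", "arguments": {"steps": [[[0.9,2.1,0],[0,0,0],1],[[0.9,2.1,0],[0,0,0],1],[[0,0,-2],[0,0,0],1],[[0,0,-3],[0,0,0],1],[[0,0,-3],[0,0,0],1],[[0,0,-3],[0,0,0],1],[[0,0,-3],[0,0,0],1],[[0,0,-2],[0,0,0],1],[[0,0,-1.3],[0,0,0],1],[[0,0,0],[0,0,0],1]]}}

```text
t: 4.45
tool_pos: [560.3, 200.2, 123.6]
ee_rot: [3.141, 0.001, -0.331]
ft_force: [-0.5, 0.3, -0.1]
gripper_width: 85.7
gripper_force: 0.0
```

Run:
```python
from h import *
np.set_printoptions(precision=2,suppress=True)
for i in range(4):
    w,p=snap('wrist','w3');s=r.get_state(); print(s['tool_pos'],s['ee_rot'],s['ft_force'])
a,_=snap('scene','s3');b,_=snap('top','t3')
A=cv2.resize(a[110:230,340:480],(560,480))
B=cv2.resize(w[100:400,130:510],(380,300))
W=np.zeros((600,800,3),np.uint8);W[:300,:380]=B;W[:300,380:780]=cv2.resize(a[125:200,360:460],(400,300),interpolation=2);W[300:,:400]=cv2.resize(b[145:220,180:280],(400,300),interpolation=2)
cv2.imwrite('pics/c3.png',W[:,:,::-1])
```

```text
[560.69 200.49 124.47] [ 3.14  0.   -0.33] [-0.36 -0.23 -0.23]
[560.97 200.73 124.98] [-3.14 -0.   -0.33] [ 0.24  0.18 -0.58]
[561.06 200.84 125.24] [-3.14 -0.   -0.33] [0.48 0.08 0.95]
[561.06 200.9  125.3 ] [-3.14 -0.   -0.33] [-0.42 -0.51  0.44]
```

View pics/c3.png

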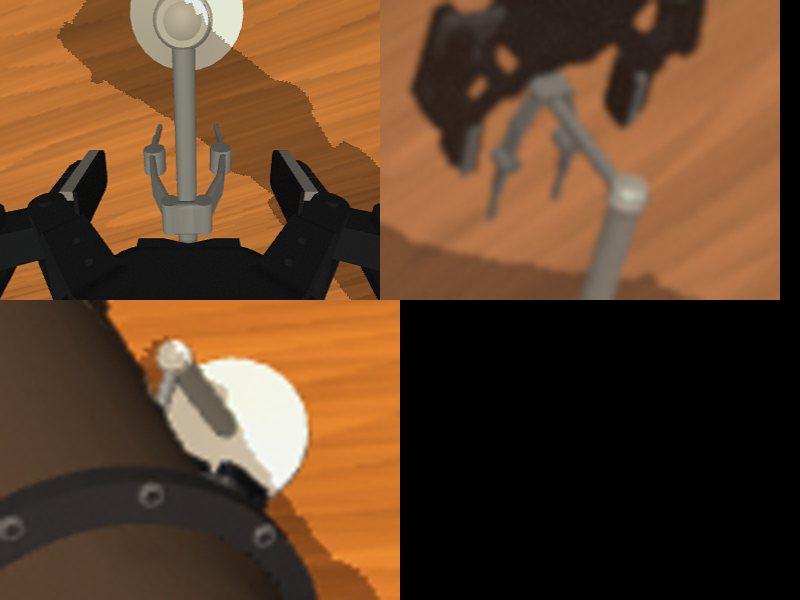

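The wrist crop shows the grips (154 and 221) centred between the finger pads (105 and 272), and the scene view shows the body clear above the bow.

Call:
{"name": "arm_command", "arguments": {"steps": [[[0,0,-1],[0,0,0],1],[[0,0,0],[0,0,0],0.2],[[0,0,0],[0,0,0],0.2],[[0,0,0],[0,0,0],0.2],[[0,0,0],[0,0,0],0.2],[[0,0,0],[0,0,0],0.2]], "squeeze": 30}}

```text
t: 5.5
tool_pos: [560.4, 200.7, 114.4]
ee_rot: [-3.142, -0.0, -0.33]
ft_force: [-0.3, 1.1, 0.7]
gripper_width: 51.1
gripper_force: 0.0
```

Run:
```python
from h import *
np.set_printoptions(precision=2,suppress=True)
w,p=snap('wrist','w4');s=r.get_state(); print(s['tool_pos'],s['gripper_width'],s['ft_force'])
a,_=snap('scene','s4')
cv2.imwrite('pics/c4.png',np.hstack([w[100:400,130:510],cv2.resize(a[125:200,360:460],(400,300),interpolation=2)])[:,:,::-1])
```

```text
[560.43 200.71 114.4 ] 51.55248230045678 [-0.04 -0.83 -0.12]
```

View pics/c4.png

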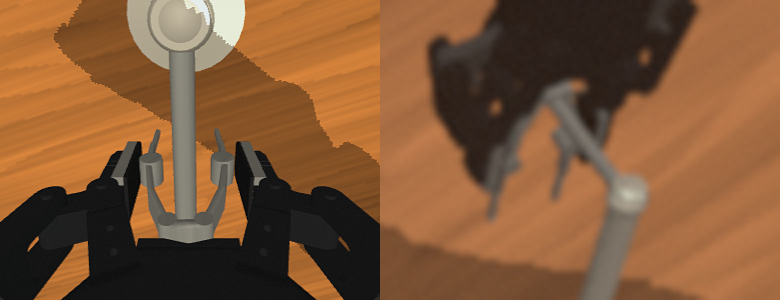

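The grips lie between the pads with about 1.5 mm clearance on each side. Next I close and check the force.

Call:
{"name": "arm_command", "arguments": {"steps": [[[0,0,0],[0,0,0],0.1],[[0,0,0],[0,0,0],0.05],[[0,0,0],[0,0,0],0],[[0,0,0],[0,0,0],0],[[0,0,0],[0,0,0],0],[[0,0,0],[0,0,0],0]]}}

```text
t: 6.35
tool_pos: [560.4, 200.7, 114.3]
ee_rot: [3.142, 0.0, -0.33]
ft_force: [-0.6, -0.7, -1.1]
gripper_width: 42.7
gripper_force: 6.0
```

Call:
{"name": "arm_command", "arguments": {"steps": [[[0,0,0.2],[0,0,0],0],[[0,0,0.4],[0,0,0],0],[[0,0,0.5],[0,0,0],0],[[0,0,0.5],[0,0,0],0],[[0,0,0.2],[0,0,0],0],[[0,0,0],[0,0,0],0]]}}

```text
t: 7.1
tool_pos: [560.5, 200.7, 132.5]
ee_rot: [-3.141, -0.0, -0.33]
ft_force: [-0.9, 0.5, -1.1]
gripper_width: 43.0
gripper_force: 6.0
```

Run:
```python
from h import *
np.set_printoptions(precision=2,suppress=True)
w,p=snap('wrist','w5');s=r.get_state(); print(s['tool_pos'],s['gripper_width'],s['ft_force'],s['gripper_force'])
a,_=snap('scene','s5')
cv2.imwrite('pics/c5.png',np.hstack([w[100:400,130:510],cv2.resize(a[125:200,360:460],(400,300),interpolation=2)])[:,:,::-1])
```

```text
[560.37 200.62 132.34] 42.82500454293125 [ 0.25  0.09 -0.63] 6.017486751079559
```

View pics/c5.png

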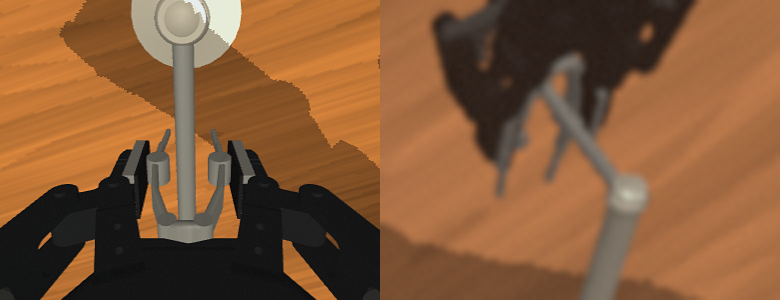

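The tweezers hang in the fingers with the bow clear of the peg. Now I leave along the stand's -x and go up.

Call:
{"name": "arm_command", "arguments": {"steps": [[[-0.6,0.2,0],[0,0,0],0],[[-1.5,0.5,0],[0,0,0],0],[[-1.5,0.5,0],[0,0,0],0],[[-1.5,0.5,0],[0,0,0],0],[[-0.6,0.2,0.4],[0,0,0],0],[[0,0,1.6],[0,0,0],0],[[0,0,2],[0,0,0],0],[[0,0,1.5],[0,0,0],0],[[0,0,0.5],[0,0,0],0]]}}

```text
t: 8.32
tool_pos: [504.3, 219.8, 193.8]
ee_rot: [-3.14, -0.002, -0.331]
ft_force: [-0.1, 0.2, -1.7]
gripper_width: 42.8
gripper_force: 6.0
```

Call:
{"name": "arm_command", "arguments": {"steps": [[[0.1,-1,0],[0,0,0.03],0],[[0.3,-2.5,0],[0,0,0.05],0],[[0.5,-4,0],[0,0,0.05],0],[[0.5,-4.5,0],[0,0,0.05],0],[[0.6,-5,0],[0,0,0.06],0],[[0.6,-5,0],[0,0,0.06],0],[[0.6,-5,0],[0,0,0.06],0],[[0.5,-5,0],[0,0,0.06],0],[[0.5,-4.5,0],[0,0,0.06],0],[[0.4,-4,0],[0,0,0.05],0],[[0.2,-2,0],[0,0,0.03],0],[[0.1,-0.9,0],[0,0,0],0]]}}

```text
t: 9.82
tool_pos: [551.9, -215.9, 191.8]
ee_rot: [-3.141, 0.001, 0.227]
ft_force: [0.6, 0.7, -0.6]
gripper_width: 43.0
gripper_force: 6.0
```

Run:
```python
from h import *
np.set_printoptions(precision=2,suppress=True)
for i in range(4): w,p=snap('wrist','w6')
s=r.get_state(); print(s['t'],s['tool_pos'],s['ee_rot'],s['gripper_width'],s['ft_force'],s['gripper_force'])
a,_=snap('scene','s6');b,_=snap('top','t6')
W=np.vstack([w[:300,130:510],np.hstack([np.zeros((250,0,3),np.uint8),cv2.resize(b[155:230,345:440],(380,300),interpolation=2)])])
Z=cv2.resize(a[220:340,180:276],(400,500),interpolation=2)
o=np.zeros((600,780,3),np.uint8);o[:,:380]=W;o[:500,380:]=Z
cv2.imwrite('pics/c6.png',o[:,:,::-1])
```

```text
10.025 [ 552.46 -213.05  192.22] [-3.14  0.    0.23] 42.858291630865814 [-0.88  0.69 -1.1 ] 5.987398624420166Traceback (most recent call last):
  File "<stdin>", line 6, in <module>
    return _nx.concatenate(arrs, 1, dtype=dtype, casting=casting)
           ~~~~~~~~~~~~~~~^^^^^^^^^^^^^^^^^^^^^^^^^^^^^^^^^^^^^^^
ValueError: all the input array dimensions except for the concatenation axis must match exactly, but along dimension 0, the array at index 0 has size 250 and the array at index 1 has size 300
```

Call:
{"name": "arm_command", "arguments": {"steps": [[[0,0,-0.5],[0,0,0],0],[[0,0,-1.5],[0,0,0],0],[[0,0,-2],[0,0,0],0],[[0,0,-2.5],[0,0,0],0],[[0,0,-2.5],[0,0,0],-0.03],[[0,0,-1.5],[0,0,0],-0.06],[[0,0,-1],[0,0,0],-0.08],[[0,0,-0.5],[0,0,0],-0.1],[[0,0,0],[0,0,0],-0.1],[[0,0,0],[0,0,0],-0.1]]}}

```text
t: 11.38
tool_pos: [552.9, -214.5, 73.0]
ee_rot: [3.141, -0.001, 0.23]
ft_force: [0.8, 0.1, -0.8]
gripper_width: 38.3
gripper_force: 8.2
```

```bash
cat > v.py <<'E'
from h import *
import sys
np.set_printoptions(precision=2,suppress=True)
k=sys.argv[1]
for i in range(4): w,p=snap('wrist','w'+k)
s=r.get_state(); print(s['t'],s['tool_pos'],s['ee_rot'],s['gripper_width'],s['ft_force'],s['gripper_force'])
a,pa=snap('scene','s'+k);snap('top','t'+k)
print('proj wrist line/tcp',proj(p,[[552.5,-214.2,22],[551.2,-205.3,22],[553.5,-223,22],s['tool_pos']-[0,0,31]]),'scene',proj(pa,[[552.5,-214.2,22],s['tool_pos']-[0,0,31]]))
o=np.zeros((600,800,3),np.uint8)
o[:,:400]=cv2.resize(w[150:300,270:370],(400,600),interpolation=2)
o[:,400:]=cv2.resize(a[235:335,205:271+1],(400,600),interpolation=2)
cv2.imwrite('pics/c'+k+'.png',o[:,:,::-1])
E
python3 v.py 7
```

```text
11.575 [ 552.62 -214.43   72.73] [ 3.14 -0.    0.23] 38.66215653361704 [ 0.5   0.35 -0.64] 8.230686485767365
proj wrist line/tcp [[318.18 218.95]
 [305.94 217.98]
 [330.16 220.25]
 [318.58 229.67]] scene [[236.78 301.16]
 [235.21 296.79]]
```

View pics/c7.png

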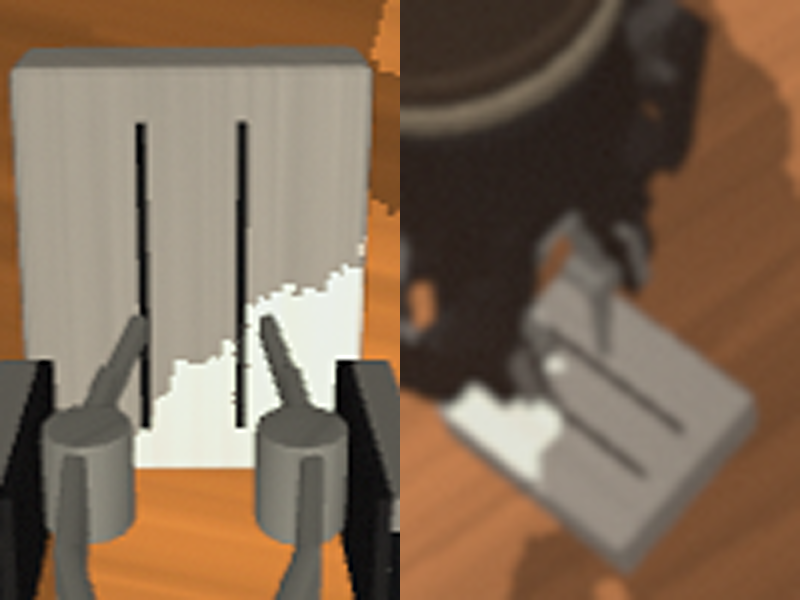

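The wrist crop shows the tips at crop (142,316) and (267,318), and the lines running (140,122)-(147,428) and (241,122)-(240,428). The right tip lies beyond its line, and in the scene crop one tip is visible at (607,350).

Run:
```python
from h import *
np.set_printoptions(precision=2,suppress=True)
w,p=load('w7');a,pa=load('s7')
W=lambda x,y:(p,(270+x/4-.4,150+y/4-.4)); S=lambda x,y:(pa,(205+(x-400)*67/400-.4,235+y/6-.4))
for q in((142,318),(267,318)):print('tri',*tri(W(*q),S(607,350)))
for z in(40,42,44):
    L,R=plane(*W(150,318),z),plane(*W(259,318),z);print(z,L,R,(L+R)/2,np.linalg.norm(L-R),np.degrees(np.arctan2(*(L-R)[:2])))
for z in (20,22):
  for q in((140,122),(147,428),(241,122),(240,428)):print(plane(*W(*q),z))
print(proj(pa,[[552,-205,42],[554,-223,42]]))
```

```text
tri [ 553.76 -205.25   47.77] [np.float64(0.15403224942706284), np.float64(0.15403224942716354)]
tri [ 582.55 -214.81  107.32] [np.float64(0.24408912046317235), np.float64(0.24408912046310496)]
40 [ 550.54 -206.99   40.  ] [ 554.7  -224.83   40.  ] [ 552.62 -215.91   40.  ] 18.322409286160607 -13.132881099605815
42 [ 551.4  -206.88   42.  ] [ 555.51 -224.52   42.  ] [ 553.46 -215.7    42.  ] 18.11292698226982 -13.132881099605694
44 [ 552.26 -206.76   44.  ] [ 556.33 -224.2    44.  ] [ 554.29 -215.48   44.  ] 17.90344467837906 -13.132881099605553
[ 578.29 -198.28   20.  ]
[ 519.28 -212.57   20.  ]
[ 582.36 -215.72   20.  ]
[ 523.36 -230.08   20.  ]
[ 578.78 -198.27   22.  ]
[ 520.37 -212.4    22.  ]
[ 582.81 -215.53   22.  ]
[ 524.41 -229.74   22.  ]
[[239.22 293.49]
 [231.72 300.03]]
```

Call:
{"name": "arm_command", "arguments": {"steps": [[[-0.01,0.06,-0.3],[0.015,0.004,0],-0.1],[[-0.02,0.06,-0.5],[0.014,0.003,0],-0.1],[[0,0,-0.4],[0,0,0],-0.1],[[0,0,-0.3],[0,0,0],-0.1],[[0,0,0],[0,0,0],-0.1],[[0,0,0],[0,0,0],-0.1]]}}

```text
t: 12.42
tool_pos: [552.2, -213.0, 57.4]
ee_rot: [-3.112, 0.0, 0.23]
ft_force: [0.5, 0.1, -0.8]
gripper_width: 38.6
gripper_force: 8.2
```

```bash
sed -i 's/270:370\]/270:370]/; s/w\[150:300,270:370\]/w[155:255,268:368]/; s/(400,600),interpolation=2)$/(400,600),interpolation=2)/' v.py; sed -i 's/^o\[:,:400\].*/o[:400,:400]=cv2.resize(w[155:255,268:368],(400,400),interpolation=2)/' v.py; python3 v.py 8
```

```text
12.625 [ 552.2 -213.1   57.5] [-3.11 -0.    0.23] 38.89868106625032 [ 0.2  -0.41 -0.91] 8.202352523803711
proj wrist line/tcp [[321.84 226.96]
 [308.68 225.77]
 [334.75 228.51]
 [320.01 229.65]] scene [[236.78 301.16]
 [236.84 299.69]]
```

View pics/c8.png

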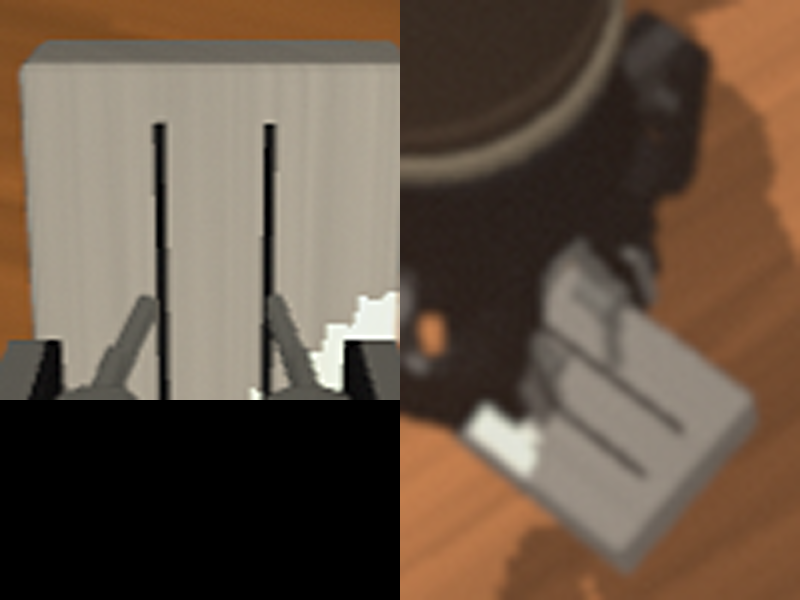

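The last view shows the left tip at crop (148,297) with its inner edge at 157, and the right tip with its inner edge at 267. The lines are at 163 and 268 there, so the tips sit about half a millimetre to the left. I'll convert that with finer edges.

Run:
```python
from h import *
np.set_printoptions(precision=2,suppress=True)
w,p=load('w8')
g=cv2.cvtColor(w,cv2.COLOR_RGB2GRAY)
for y in range(222,236,1): print(y,g[y,298:342])
W=lambda x,y:(p,(268+x/4-.4,155+y/4-.4))
ax=np.array([.973,.23]);ay=np.array([-.23,.973])
for z in(24,26,28):
    for q in((157,298),(267,298)):
        P=plane(*W(*q),z)[:2]-[552.5,-214.2];print(z,P@ax,P@ay)
for q in((160,124),(166,396),(270,124),(267,396)):
    P=plane(*W(*q),22)[:2]-[552.5,-214.2];print('l',P@ax,P@ay)
```

```text
222 [159 161 165 166 164 163 163 167 151  42  12  70 142 163 162 161 161 163
 164 165 164 163 162 162 161 160 163 165 163 162 164 162 162 164 160 114
  12  30 103 168 165 167 167 167]
223 [158 159 163 166 165 164 163 166 150  43  13  70 141 163 162 160 161 163
 163 165 164 163 162 161 161 160 162 167 164 162 164 162 162 164 160 114
  12  30 102 167 165 167 168 167]
224 [158 160 163 166 165 164 162 167 150  42  16  70 141 162 161 161 162 162
 163 165 165 163 162 161 160 160 162 165 162 162 163 163 161 164 159 115
  12  27 102 168 165 167 168 166]
225 [158 160 163 166 166 164 161 167 149  42  13  69 140 164 162 160 162 163
 164 165 165 164 161 162 160 159 162 165 163 163 163 162 162 164 160 115
  10  29 102 168 165 166 168 167]
226 [158 160 164 166 165 164 162 167 150  41  11  70 141 162 162 161 161 162
 163 165 165 164 162 161 161 160 163 164 163 163 164 162 162 165 158 115
  11  28 103 168 165 167 168 166]
227 [158 160 164 166 167 165 164 168 151  44  12  70 140 162 161 161 161 162
 163 165 165 163 161 161 161 160 163 165 163 163 164 162 162 164 159 115
   8  28 101 169 167 167 168 1
[... 1180 characters left out ...]
 163
 163 165 164 164 162 163 161 161 163 165 162 163 164 163 161 164 160 112
  35  83  85  94  92  87 117 172]
235 [155 127  85  92  95  92  85  90 104  82  13  46 117 165 161 161 162 161
 164 165 166 164 164 162 161 160 162 165 164 163 165 162 161 164 159 114
  23  59  83  92  93  90  98 139]
24 -0.8169772200581749 10.093332084573605
24 -0.6255625557845546 -8.463994485743594
26 0.051146296975086436 9.945398344990101
26 0.24037940449358897 -8.400430003437055
28 0.9192698140083413 9.797464605406569
28 1.106321364771615 -8.33686552113052
l 29.006757485711535 9.309448329514552
l -20.344529403541454 8.926054717953571
l 29.101096247359422 -8.560684813618359
l -20.10731933409328 -8.80314506739499
```

Run:
```python
from h import *
np.set_printoptions(linewidth=250)
w,p=load('w4');g=cv2.cvtColor(w,cv2.COLOR_RGB2GRAY);hs=cv2.cvtColor(w,cv2.COLOR_RGB2HSV)[...,1]
for y in range(224,236): print(y,hs[y,280:294],hs[y,340:354])
w,p=load('w7');g=cv2.cvtColor(w,cv2.COLOR_RGB2GRAY)
print(g[225:233,300:310],g[225:233,332:342])
```

```text
224 [183 182 186 184 185 185 185 183 184 183 182 183 181 184] [184 184 182 183 181 185 182 184 186 188 181 185 183 183]
225 [185 187 184 186 183 183 182 182 182 183 183 183 184 183] [181 181 180 183 182 186 183 185 182 183 185 186 184 181]
226 [184 185 184 184 184 183 182 182 183 183 184 184 186 185] [182 179 183 181 187 187 180 186 181 182 185 185 182 182]
227 [185 185 183 183 183 183 185 185 186 186 187 184 186 186] [184 185 185 186 186 185 186 188 188 184 186 183 185 180]
228 [186 184 183 185 187 186 187 188 190 189 184 184 183 183] [182 182 181 187 167 114 104  92 161 185 182 182 182 182]
229 [185 185 183 183 190 177 130 120 112 170 186 184 183 183] [183 186 184 181 122  11  17  14  74 191 184 182 181 183]
230 [182 184 183 184 187 167  24  17  12  55 158 187 186 184] [183 183 184 179 125  18  23  20  48 140 189 183 182 186]
231 [182 181 184 185 181 143  15  20  15  62 162 188 186 182] [180 184 184 181 133  19  25  25  35 108 189 182 184 182]
232 [184 185 183 185 172  64  17  23  18  71 160 183 184 183] [184 185 183 181 131  16  26  25  20  78 191 186 186 184]
233 [185 185 184 190
[... 329 characters left out ...]
1 181 183]
[[165 163 163 158 112   9  49 118 163 161]
 [165 164 162 169 150   8  47 118 164 161]
 [165 164 162 170 151   8  26  97 165 160]
 [166 164 158 147 133  26  25  98 165 161]
 [166 160 126  84  91  87  52  97 163 161]
 [167 153  93  90  94  95  79  96 164 162]
 [162 131  85  92  94  93  77  95 164 162]
 [154  95  89  94  94  87  75  95 164 161]] [[166 159 194 243 242 240 239 238 236 237]
 [239 192 242 240 239 239 238 237 237 237]
 [249 241 240 240 242 241 240 238 237 236]
 [247 240 242 240 204 180 225 241 237 236]
 [247 241 227 106  78  75 155 246 239 237]
 [248 243 227  72  86  85 113 200 242 237]
 [193 244 229  71  89  90  81 156 245 238]
 [249 244 229  69  89  91  86 111 198 240]]
```

Call:
{"name": "arm_command", "arguments": {"steps": [[[0,0,-0.1],[0,0,0],-0.1],[[0,0,-0.1],[0,0,0],-0.1],[[0,0,-0.05],[0,0,0],-0.1],[[0,0,0],[0,0,0],-0.1],[[0,0,0],[0,0,0],-0.1],[[0,0,0],[0,0,0],-0.1]]}}

```text
t: 13.48
tool_pos: [552.1, -213.2, 54.8]
ee_rot: [-3.112, 0.0, 0.23]
ft_force: [-0.1, 0.6, -0.4]
gripper_width: 38.6
gripper_force: 8.2
```

Run:
```python
from h import *
np.set_printoptions(linewidth=250,precision=2,suppress=True)
L=[]
for i in range(10):
    w,p=snap('wrist','w9');s=r.get_state();L.append([*s['tool_pos'],*s['ft_force'],s['gripper_width'],s['gripper_force']])
print(np.mean(L,0),np.std(L,0))
g=cv2.cvtColor(w,cv2.COLOR_RGB2GRAY)
print(g[222:234,300:314]);print(g[222:234,330:344])
```

```text
[ 552.09 -213.14   54.84    0.09   -0.13   -0.71   38.57    8.2 ] [0.01 0.01 0.01 0.29 0.51 0.57 0.17 0.  ]
[[166 166 164 163 164 168 148   8  14  92 167 161 162 162]
 [165 166 165 163 164 168 149  11  13  91 167 162 161 161]
 [165 166 165 163 164 168 147  11  12  91 167 161 161 161]
 [165 165 165 164 163 168 148  10  12  90 167 161 161 162]
 [165 166 165 162 164 167 150  10  13  91 167 161 161 162]
 [165 166 166 165 164 169 149  10  14  91 166 160 161 161]
 [166 168 162 145 147 157 153  12  13  90 168 161 161 162]
 [167 163 130  82  88 103 117  13  15  91 167 161 160 161]
 [167 155  95  91  92  94  79  13  12  92 166 161 161 161]
 [162 131  85  92  96  94  77  15  15  91 166 161 160 161]
 [153  97  89  93  93  89  76  15  14  90 166 161 161 161]
 [131  85  92  95  93  86  79  48  12  90 167 162 161 162]]
[[161 165 157 110  11  16  92 168 164 167 168 167 166 165]
 [161 164 159 115  13  30 103 168 165 166 168 168 165 165]
 [161 164 159 115  11  30 103 168 164 167 168 168 167 165]
 [161 163 158 115  11  28 101 168 166 166 169 168 166 165]
 [162 164 158 114  11  29 102 169 165 166 167 168 166 165]
 [162 164 159 115  10  28 103 169 166 167 168 167 165 164]
 [161 164 158 114  12  40  93 133 152 168 168 167 166 165]
 [162 165 159 114  36  82  92  86 114 171 169 166 167 165]
 [162 165 159 113  42  92  91  90  98 140 170 169 166 164]
 [162 165 159 112  39  86  92  91  86 116 173 169 166 165]
 [162 164 159 113  38  84  92  92  89  98 140 171 167 165]
 [162 166 158 112  44  84  89  93  90 101 142 172 166 164]]
```

Call:
{"name": "arm_command", "arguments": {"steps": [[[0,-0.03,0],[0,0,0],-0.1],[[0,0,0],[0,0,0],-0.1],[[0,0,0],[0,0,0],-0.1],[[0,0,0],[0,0,0],-0.1],[[0,0,0],[0,0,0],-0.1],[[0,0,0],[0,0,0],-0.1],[[0,0,0],[0,0,0],-0.1],[[0,0,0],[0,0,0],-0.1]]}}

```text
t: 14.98
tool_pos: [552.1, -213.4, 54.8]
ee_rot: [-3.112, 0.0, 0.23]
ft_force: [0.2, -0.2, -0.6]
gripper_width: 39.0
gripper_force: 8.2
```

```bash
python3 -c "
from rig import r
s=r.get_state();print(s['tool_pos'],s['ft_force'],s['gripper_width']);print(r.hand_in())"
```

```text
[ 552.08933391 -213.43298976   54.83884056] [ 0.18471987 -0.15717933 -0.57559771] 38.95778244562037
the job is handed in; nothing more can be done
None
```

I handed the job in at about 15 s with the tweezers held steady over the gauge, the gap at about 18 mm and each tip within about 0.5 mm of its line; the tips are an estimated 2–3 mm above the face (height not measured directly), and no contact showed in the wrist force.

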